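Snap-cap a saddle hanger onto the drawer's rail

ROBOT

A 6-joint arm with a two-finger parallel gripper is mounted at the origin on the work surface. World frame = base frame: x ahead of the robot, y to its left, z up, the work surface at z = 0. Lengths are in m, angles in rad, forces in N, time in s.
With the tool pointing down it reaches from about 0.35 to 0.85 m from the base axis. Payload 8.1 kg.
Tool frame: the origin (TCP) lies at the very end of the fingers, on their centre line; the grasp point (between the pads) lies 19 mm behind it; x points along the fingers, y is the direction in which the jaws open and shut, and the axes are right-handed (so a half turn about x gives the same grasp; the last joint's range is limited). The gripper opens to 93 mm and grips with 3 to 60 N. Pads are 15 mm wide; open, the fingers measure 128 mm over their backs; the gripper's body (75 mm by 188 mm) begins 65 mm behind the grasp point.
Start: joints at [-1.338, 0.13, 1.488, -0, 1.523, -0.085], TCP at [0.188, -0.57, 0.219] pointing down, gripper open.
Joint ranges: [-2.96, 2.96], [-0.89, 2.26], [0.02, 2.5], [-1.34, 4.48], [0, 2.73], [-2.66, 2.66]. Speed limits (rad/s): [2.39, 2.39, 2.79, 3.14, 3.14, 3.14].

INTERFACE

Orientations are given as a rotation vector (axis times angle).
In Python, from plant import * gives the robot as it stands. The module is installed in compiled form; this text tells all that it offers.
- The arm moves only by the tool apply_moves, never from a script. Its argument "series" is a list of rows, each an object with "jaw": the gripper's target within -1 to 1 (shut at 1, half-way at 0, fully open at -1); "linear": the shift along the tool's x, y, z normalised to -1 to 1, where 1 is 0.6 m, a list of three; "roll": the turn about the tool's x normalised to -1 to 1, where 1 is 30 degrees. A call has 1 to 20 rows; each row is the pose to reach, as a shift and turn from the pose measured when the call began, along the tool's axes at that moment; what a row does not reach only later rows make up. A row lasts 1/8 s, in which the tool goes at most 62.5 mm and 10.7 degrees, less where a joint would pass 70% of its speed; a pose out of reach is approached as far as the arm can. A call with a number of a shift or a turn outside -1 to 1 is refused whole. A call with a gripper value outside its range is refused whole. The fingers move at their own pace and stop on an object; "force" is the grip in N (left out, the last holds). Time passes only in rows, so rows that repeat a pose let the fingers close. It gives the time, the measured TCP pose, the force and the opening at its end, in the units of the state.
- read_state(): the state, without advancing time (a new reading comes with each control period).
- read_camera(name): name is "scene" or "top"; returns a dict with "pixels" (400x640x3 uint8, blue, green, red), "intrinsics" (3x3 intrinsics, pixels), "D" ([k1, k2, p1, p2, k3] as OpenCV has them; the pictures are not rectified), "rvec" (rotation vector, rad) and "tvec" (3), from world to camera coordinates, as OpenCV has them. Camera axes: x right, y down, z forward; pixel columns grow to the right and rows downward; lengths in m; the calibration is good to about 2 mm. A picture is of the moment at which its call begins. There is no depth.
- close_job(): hands the job in, once; it reports no verdict.
The state is a dict: "t": time; "q": joint angles; "dq": joint speeds; "joint_torque": joint torques, N m; "tool_pos": TCP position; "orientation": TCP orientation; "force": force on the tool from outside, world axes, zero at the start; "wrist_torque": the same for the moment, N m; "opening": finger opening in m.
Only numpy, scipy, OpenCV 4.12 (cv2) and the standard library are available. Lean on these libraries where they do the work, as an engineer would, in place of code of your own. Each camera call takes 0.05 s, during which the arm holds its last target. There are 200 camera calls.

TASK

In the open hardware drawer, hang the galvanised saddle hanger over the blue bar so that it rests on the bar with the brass stud standing up through its hole, and let go of it. Then press the orange snap cap down over the stud until it clicks past the stud's sprung balls and sits flat on the hanger, and keep pressing: finish still pressing the cap down with about 15 N, without letting go. Leave the other hardware in the drawer where it lies.

Things in the scene. Friction and masses are not known exactly. Their poses are not given: they have to be found in the camera images.
- hanger: Loose galvanised saddle hanger, about 120 g: an inverted U of strap standing on its feet, 58 mm high. Origin: centre of its underside; z up. Two flat legs 3 mm thick, 56 mm wide along y: outer faces 44 mm apart along x, inner 38 mm; each ends in a 3 mm thick foot turned out to x=+-32 mm. Grip it from above across x, on the legs' outer faces. A half turn about z looks the same.
- hanger_hole (a point): Centre of the rectangular hole (22 mm along the hanger's x, 32 mm along y) in its flat top, on the upper face, 58 mm above the hanger's origin. The top is 4 mm thick, 44 mm (x) by 56 mm (y). Axes as the hanger's.
- cap: Loose orange plastic snap cap, about 60 g: a cylinder 40 mm in diameter, 36 mm high, standing mouth down. Origin: centre of its underside (the mouth); z up to its closed top. The round mouth is 20 mm wide through an inner lip 3 mm high; above it the cavity is 29 mm wide up to z=30 mm. Gripped round its side it can be carried and pressed.
- rail: Fixed blue stand on the drawer's floor. Origin: centre of its underside; z up. A level flat bar runs along its y: 130 mm long, 30 mm wide (x), 12 mm thick, top face 88 mm above the origin, on posts 18 mm (x) by 14 mm (y) at y=+-56 mm; base plate 70 mm (x) by 130 mm (y), 4 mm thick. A brass stud stands on the middle of the bar.
- stud_foot (a point): Where the stud's axis meets the bar's top face; axes as the rail's. The stud is 13 mm in diameter, 26 mm tall, the last 5 mm tapering to 6 mm. Two sprung brass balls, 14 mm in diameter, centres 14 mm above this point, stick out towards +y and -y to 12.5 mm from the axis and yield inwards by up to 5 mm. The hanger hung on the bar has its upper face 4 mm above this point.
- stud_tip (a point): Top of the stud, on its axis, 26 mm above stud_foot. A cap coming down meets the balls with its underside some 20 mm above stud_foot; the push rises to 9 to 12 N, drops to nothing by 12 mm above stud_foot (the click), then the balls draw the cap down with up to 8 N onto the hanger, its underside 4 mm above stud_foot: a rigid stop.
- drawer: Fixed drawer, half open. Its floor is 10 mm above the work surface, 430 mm (x) by 740 mm (y) inside, centred at x=0.55 m, y=0; side walls rise to 55 mm and the front to 62 mm above the work surface. A low divider flap across it at x=0.672 m rises to 45 mm. Origin: centre of its underside.
- barrel_bolt: Bystander: chrome barrel bolt, 34 x 120 mm, 28 mm high, lying behind the low divider flap. Leave it.
- t_hinge: Bystander: green-painted T-hinge, its cross leaf 66 mm wide, 153 mm long, 11 mm high, behind the divider flap. Leave it.
- padlock: Bystander: laminated steel padlock lying flat, 44 x 66 mm, 26 mm high, behind the divider flap. Leave it.
- ring_handle: Bystander: cast iron ring handle lying flat, 64 mm ring, 12 mm high, near the drawer's front. Leave it.
- cup_hook_a: Bystander: galvanised cup hook lying flat, 33 x 55 mm, 5 mm high, near the drawer's front. Leave it.
- cup_hook_b: Bystander: the second galvanised cup hook, same size. Leave it.
Mind the look-alikes: they are no part of the job. Leave any black or green look-alike of the cap alone. There is more than one size of the hanger; the one meant has the size given above.

How it is judged:
On the way, in this order (a step that is already met when the one before it is completed fails the run):
1. the hanger rests on the bar with the stud through its hole, released (z of hanger_hole in the frame of stud_foot between 0.002 and 0.006 m and horizontal distance between hanger_hole and stud_foot below 0.012 m and angle between hanger's own z axis and vertical below 0.1 rad and contact force between the fingers and hanger below 0.3 N and contact force between hanger and rail above 0.3 N), for 0.2 s.
2. the cap has clicked past the balls and sits on the hanger (z of cap in the frame of stud_foot below 0.006 m and horizontal distance between cap and stud_foot below 0.005 m and angle between cap's own z axis and vertical below 0.12 rad), for 0.1 s.
At the end, for the whole second after the job is handed in: Hanger on the bar (within 2 mm in height, tilt under 0.1 rad), stud through its hole; cap clicked home, underside within 2 mm of the hanger's top, within 5 mm of the stud's axis, tilt under 0.12 rad; fingers still pressing it onto the hanger with 5 to 40 N (all of step 2 and z of hanger_hole in the frame of stud_foot between 0.002 and 0.006 m and horizontal distance between hanger_hole and stud_foot below 0.012 m and angle between hanger's own z axis and vertical below 0.1 rad and z of cap in the frame of stud_foot above 0.002 m and contact force between cap and hanger between 5 and 40 N and contact force between the fingers and cap above 1 N); the arm keeps its last pose, push and grip.
It fails at once if another piece of hardware is moved by more than 20 mm (distance of any of barrel_bolt, t_hinge, padlock, ring_handle, cup_hook_a, cup_hook_b from where it was at the start of the episode above 0.02 m).
It also fails if it takes over 64 s, if anything falls off the work surface, if the arm or the gripper's body presses on something with over 40 N, if the wrist force passes 120 N, or if a joint passes its speed limit or range.

## Working session

There is one attempt and no reset: what is moved stays moved. The work goes in short steps, Python scripts to look and compute and a tool call to move; the robot and the scene stay as the last step left them, time stands still between calls to the robot, and variables do not carry over. Pictures are saved under pics/ and viewed, about 8 in all and at most 12, crops included, and the job is handed in when it is done.

Besides the shell and the picture viewer there is one more tool, called after "Call:" in YAML: its name, and indented under it one key for each argument. apply_moves: Moves the arm, as the interface text tells. Its arguments: {"type":"object","properties":{"series":{"type":"array"},"force":{"type":"number"}},"required":["series"]}

```bash
mkdir -p pics; cat > h.py <<'E'
import numpy as np, cv2
from plant import *
def grab(n,f=None):
    c=read_camera(n)
    if f: cv2.imwrite('pics/'+f,c['pixels'])
    return c
def ray(c,uv,z):
    "world points at height z seen at pixels uv"
    K=np.array(c['intrinsics']);R,_=cv2.Rodrigues(np.array(c['rvec'],float));t=np.array(c['tvec'],float).ravel()
    p=cv2.undistortPoints(np.array(uv,float).reshape(-1,1,2),K,np.array(c['D'],float)).reshape(-1,2)
    d=np.c_[p,np.ones(len(p))]@R; o=-R.T@t
    return o+d*((z-o[2])/d[:,2])[:,None]
def proj(c,P):
    return cv2.projectPoints(np.array(P,float).reshape(-1,1,3),np.array(c['rvec'],float),np.array(c['tvec'],float),np.array(c['intrinsics'],float),np.array(c['D'],float))[0].reshape(-1,2)
def campos(c):
    R,_=cv2.Rodrigues(np.array(c['rvec'],float)); return -R.T@np.array(c['tvec'],float).ravel()
E
python3 - <<'E'
from h import *
import pickle
a=grab('top','top0.png');b=grab('scene','scene0.png')
pickle.dump((a,b),open('c0.pkl','wb'))
print(campos(a),campos(b),a['intrinsics'],b['intrinsics']);print(read_state())
E
```

```text
[ 0.3405119  -0.02316254  1.02831493] [1.0823651  0.71383737 1.04688189] [[369.73375437   0.         324.29462733]
 [  0.         369.73375437 201.884885  ]
 [  0.           0.           1.        ]] [[472.93563709   0.         316.15300841]
 [  0.         472.93563709 192.81747118]
 [  0.           0.           1.        ]]
{'t': 0.1, 'q': array([-1.33840914e+00,  1.31075825e-01,  1.48912723e+00,  3.31228926e-05,
        1.52303699e+00, -8.53920353e-02]), 'dq': array([-0.00069943, -0.00088907, -0.00254299,  0.00074335,  0.00177134,
       -0.00010719]), 'joint_torque': array([ 1.58123326e-03, -5.61339462e+01, -4.93095589e+01,  7.70801981e-02,
        2.90303794e-02, -7.79342372e-05]), 'tool_pos': array([ 0.18739531, -0.56945219,  0.21772192]), 'orientation': array([ 2.05036833,  0.33027312, -2.05055103]), 'force': array([-0.36851093,  0.172889  ,  0.43872528]), 'wrist_torque': array([-0.00176757,  0.01435327,  0.02257478]), 'opening': 0.09308042507255138}
```

View pics/top0.png

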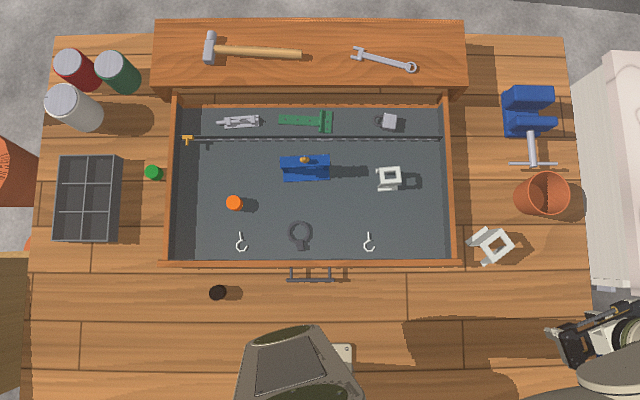

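View pics/scene0.png

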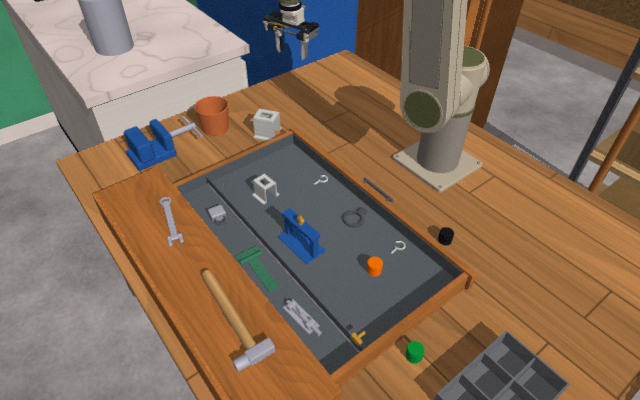

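Top view: hanger candidates are at (388,178) inside the drawer and at (492,245) on the table, which looks bigger. The cap candidates are orange (234,203), green (152,172) and black (218,292). The blue rail is at (305,168) with its stud at (305,160), and the blue vise at (528,110) is not the rail. I choose the drawer hanger and the orange cap, and check them in one close crop.

```bash
python3 - <<'E'
from h import *
import pickle
a,b=pickle.load(open('c0.pkl','rb'))
def crop(c,x,y,w,h,s): return cv2.resize(c['pixels'][y:y+h,x:x+w],None,fx=s,fy=s,interpolation=cv2.INTER_CUBIC)
A=[crop(a,370,158,44,33,6),crop(a,275,145,60,45,6),crop(a,467,222,52,50,5)]
B=[crop(b,245,168,40,40,6),crop(b,270,205,64,60,5),crop(b,360,250,30,34,5)]
W=792;im=np.zeros((600,W,3),np.uint8)
for L,y in((A,0),(B,300)):
    x=0
    for p in L:
        hh=min(p.shape[0],300);ww=min(p.shape[1],W-x);im[y:y+hh,x:x+ww]=p[:hh,:ww];x+=ww
cv2.imwrite('pics/crop1.png',im)
# orange cap blob
for n,c in(('top',a),('scene',b)):
    hsv=cv2.cvtColor(c['pixels'],cv2.COLOR_BGR2HSV)
    m=cv2.inRange(hsv,(5,200,150),(14,255,255))
    k,l,s,ce=cv2.connectedComponentsWithStats(m)
    for i in range(1,k):
        if s[i,4]>60: print(n,s[i],ce[i])
E
```

```text
top [227 196  14  14 135] [232.99259259 202.26666667]
scene [368 257  15  19 211] [374.84834123 265.65402844]
```

View pics/crop1.png

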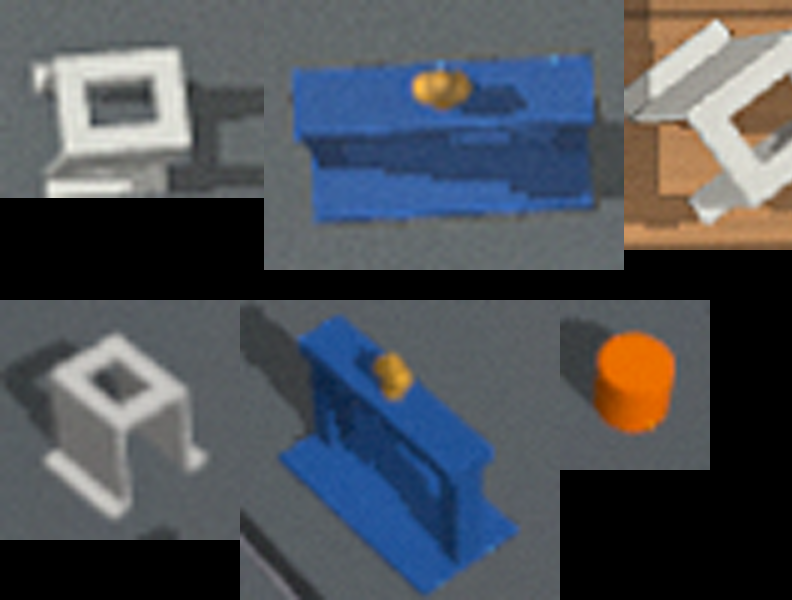

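The drawer hanger shows its top face with the hole, and its legs face ±x. It is the smaller one, and I check its size in the fit. The rail's bar runs roughly along world y and its stud has its balls visible. The orange cap stands mouth down. Next I fit poses from both views.

```bash
cat > fit.py <<'E'
from h import *
import pickle
from scipy.optimize import least_squares
from scipy.spatial.transform import Rotation as Ro
a,b=pickle.load(open('c0.pkl','rb'))
def px(L,x0,y0,s): return (np.array(L,float)+.5)/s-.5+[x0,y0]
def fitpose(obs,model,p0,scale=False):
    # obs: list (cam, px, allowed model idx); nearest-corner association at p0
    def W(p): return model*(p[3] if scale else 1)@Ro.from_euler('z',p[2]).as_matrix().T+[p[0],p[1],0.0]+[0,0,.010]
    ass=[]
    for c,u in obs:
        d=np.linalg.norm(u[:,None]-proj(c,W(p0))[None],axis=2);ass.append(d.argmin(1))
    print([list(x) for x in ass])
    f=lambda p:np.concatenate([(proj(c,W(p))[i]-u).ravel() for (c,u),i in zip(obs,ass)])
    r=least_squares(f,p0);print(np.round(r.x,4),'res',np.round(r.fun,1));return r.x
def box(x,y,z): return np.array([[i*x,j*y,z] for i in(-1,1) for j in(-1,1)])
if __name__=='__main__':
    ht=px([[57,55],[180,48],[188,148],[68,158]],370,158,6);hs=px([[115,33],[190,90],[125,130],[50,78]],245,168,6)
    c=ray(a,ht,.068);print('hanger top corners',c.round(4).tolist(),[np.linalg.norm(c[i]-c[i-1]).round(4) for i in range(4)])
    p0=[*c.mean(0)[:2],.05]
    H=fitpose([(a,ht),(b,hs)],box(.022,.028,.058),p0);fitpose([(a,ht),(b,hs)],box(.022,.028,.058),[*p0,1.],True)
    rt=px([[29,70],[329,57],[331,122],[33,137]],275,145,6);rs=px([[98,17],[60,42],[253,140],[215,163]],270,205,5);rb=px([[40,160],[278,228],[187,295]],270,205,5)
    c=ray(a,rt,.098);p0=[*c.mean(0)[:2],.05]
    print('rail',[np.linalg.norm(c[i]-c[i-1]).round(4) for i in range(4)])
    R=fitpose([(a,rt),(b,np.r_[rs,rb])],np.r_[box(.015,.065,.088),box(.035,.065,.004)],p0)
    # cap by silhouette
    th=np.linspace(0,2*np.pi,40);cyl=np.array([[.02*np.cos(t),.02*np.sin(t),z] for t in th for z in(.010,.046)])
    ob=[]
    for cm in(a,b):
        m=cv2.inRange(cv2.cvtColor(cm['pixels'],cv2.COLOR_BGR2HSV),(3,140,70),(18,255,255));k,l,s,ce=cv2.connectedComponentsWithStats(m)
        g=proj(cm,[[.45,.2,.028]])[0] if 0 else (np.array([233,202]) if cm is a else np.array([375,266]))
        i=l[g[1],g[0]];print('cap',s[i]);ob.append(ce[i])
    def cen(cm,p):
        h=cv2.convexHull((proj(cm,cyl+[p[0],p[1],0])).astype(np.float32));M=cv2.moments(h);return np.array([M['m10'],M['m01']])/M['m00'],M['m00']
    f=lambda p:np.r_[cen(a,p)[0]-ob[0],cen(b,p)[0]-ob[1]]
    r=least_squares(f,ray(a,[ob[0]],.03)[0,:2],diff_step=1e-3);print('cap',r.x,r.fun,cen(a,r.x)[1],cen(b,r.x)[1])
    print('gap check stud px',proj(a,[[R[0],R[1],.124]]),proj(b,[[R[0],R[1],.124]]))
E
python3 fit.py
```

```text
hanger top corners [[0.5746, -0.1864, 0.068], [0.5779, -0.2417, 0.068], [0.5324, -0.2436, 0.068], [0.5279, -0.1899, 0.068]] [np.float64(0.0469), np.float64(0.0554), np.float64(0.0455), np.float64(0.0538)]
[[np.int64(3), np.int64(2), np.int64(0), np.int64(1)], [np.int64(0), np.int64(1), np.int64(3), np.int64(2)]]
[ 0.5532 -0.2139  0.0952] res [-0.9  0.8 -0.7  0.   0.1 -0.6 -0.7 -0.3  0.3 -0.3 -0.6 -0.9 -1.  -0.7
 -0.1 -1.2]
[[np.int64(3), np.int64(2), np.int64(0), np.int64(1)], [np.int64(0), np.int64(1), np.int64(3), np.int64(2)]]
[ 0.5532 -0.2142  0.0956  0.9852] res [-0.6  1.  -0.8  0.3 -0.  -0.6 -0.5 -0.3  0.3 -0.1 -0.8 -0.7 -1.1 -0.6
  0.  -1.1]
rail [np.float64(0.0297), np.float64(0.1296), np.float64(0.0289), np.float64(0.1282)]
[[np.int64(3), np.int64(2), np.int64(0), np.int64(1)], [np.int64(0), np.int64(2), np.int64(1), np.int64(3), np.int64(6), np.int64(5), np.int64(7)]]
[0.5841 0.0128 0.065 ] res [-0.8  0.2 -0.7 -0.8 -0.2 -0.4 -0.8  0.3  0.2 -1.4 -0.6 -1.2  0.4  0.5
 -0.5  1.7 -0.7 -1.2  0.5 -1.  -0.3 -0.9]
cap [226 195  17  16 208]
cap [367 256  16  21 268]
cap [0.48495928 0.20683053] [-0.20776819 -0.17652165  0.005972   -0.32228611] 217.3763291502837 268.4683358569164
gap check stud px [[303.69901247 157.83151796]] [[300.17750318 215.63927715]]
```

```bash
cat > fit2.py <<'E'
from fit import *
def comp(cm,lo,hi,seed,r=3):
    m=cv2.inRange(cv2.cvtColor(cm['pixels'],cv2.COLOR_BGR2HSV),lo,hi);k,l,s,ce=cv2.connectedComponentsWithStats(m,connectivity=4)
    x,y=seed;w=l[y-r:y+r+1,x-r:x+r+1];w=w[w>0];i=np.bincount(w).argmax();return ce[i],s[i]
th=np.linspace(0,2*np.pi,24,endpoint=False)
ringz=lambda r,z:np.array([[r*np.cos(t),r*np.sin(t),z] for t in th])
cyl=np.r_[ringz(.0065,0),ringz(.0065,.021),ringz(.003,.026)]
def sph(s): return np.vstack([ringz(.007*np.cos(e),.014+.007*np.sin(e))+[0,s*.0055,0] for e in np.linspace(-1.57,1.57,9)])
def studcen(cm,p,S=16):
    M=Ro.from_euler('z',.065).as_matrix();q0=None
    im=np.zeros((60*S,60*S),np.uint8);o=proj(cm,[[p[0],p[1],.11]])[0].round()-30
    o=BASE[id(cm)]
    for part in(cyl,sph(1),sph(-1)):
        u=proj(cm,part@M.T+[p[0],p[1],.098]);cv2.fillConvexPoly(im,cv2.convexHull(((u-o)*S*16).astype(np.int32)),255,shift=4)
    m=cv2.moments(im,True);return np.array([m['m10'],m['m01']])/m['m00']/S+o, m['m00']/S/S
BASE={id(a):np.array([275,130.]),id(b):np.array([270,190.])}
if __name__=='__main__':
    o=[comp(a,(10,100,90),(28,255,255),(305,160)),comp(b,(10,100,90),(28,255,255),(300,220))]
    f=lambda p:np.r_[studcen(a,p)[0]-o[0][0],studcen(b,p)[0]-o[1][0]]
    r=least_squares(f,[.584,.0128],diff_step=2e-3);print('stud',r.x,r.fun,[(x[1][4],x[0]) for x in o],studcen(a,r.x)[1],studcen(b,r.x)[1])
    for V in(150,175,200):
        o=[comp(a,(0,0,V),(180,60,255),(380,178),2),comp(b,(0,0,V),(180,60,255),(257,186),2)]
        print(V,[x[1].tolist() for x in o],[ray(c,[x[0]],.068)[0].round(4) for c,x in zip((a,b),o)])
    R=Ro.from_rotvec(read_state()['orientation']).as_matrix();print(R.round(4))
E
python3 fit2.py
```

```text
stud [0.58446224 0.01287502] [-0.10988871 -0.10439902  0.02550319 -0.19090438] [(np.int32(42), array([303.97619048, 159.19047619])), (np.int32(42), array([300.14285714, 219.52380952]))] 51.78515625 51.125
150 [[376, 166, 26, 19, 284], [254, 174, 22, 18, 151]] [array([ 0.5535, -0.2131,  0.068 ]), array([ 0.5552, -0.2097,  0.068 ])]
175 [[379, 166, 23, 18, 244], [254, 174, 21, 16, 118]] [array([ 0.5533, -0.2146,  0.068 ]), array([ 0.555, -0.211,  0.068])]Traceback (most recent call last):
  File "fit2.py", line 22, in <module>
    o=[comp(a,(0,0,V),(180,60,255),(380,178),2),comp(b,(0,0,V),(180,60,255),(257,186),2)]
                                                ~~~~^^^^^^^^^^^^^^^^^^^^^^^^^^^^^^^^^^^^
  File "fit2.py", line 4, in comp
    x,y=seed;w=l[y-r:y+r+1,x-r:x+r+1];w=w[w>0];i=np.bincount(w).argmax();return ce[i],s[i]
                                                 ~~~~~~~~~~~~~~~~~~~~~^^
ValueError: attempt to get argmax of an empty sequence
```

```bash
cat >> h.py <<'E'
from scipy.spatial.transform import Rotation as Ro
def plan(target,yaw):
    "print shift (linear units) and roll to bring TCP to target, tool down, jaw axis along world angle yaw (mod pi)"
    s=read_state();R=Ro.from_rotvec(s['orientation']).as_matrix();d=R.T@(np.array(target)-s['tool_pos'])
    cur=np.arctan2(R[1,1],R[0,1]);e=(yaw-cur+np.pi/2)%np.pi-np.pi/2
    # positive roll about tool x (down) turns negative about world z
    print('t',round(s['t'],2),'pos',s['tool_pos'].round(4),'xaxis',R[:,0].round(3),'jawyaw',round(cur,4),'lin',(d/.6).round(4),'roll',round(-np.degrees(e)/30,3),'q',s['q'].round(2),'F',s['force'].round(2),'open',round(s['opening'],4))
E
python3 -c "
from h import *
plan([.553,-.2135,.25],.095)"
```

```text
t 0.1 pos [ 0.1874 -0.5695  0.2177] xaxis [-0.     0.002 -1.   ] jawyaw -1.253 lin [-0.0531 -0.3732 -0.7642] roll -2.575 q [-1.34  0.13  1.49  0.    1.52 -0.09] F [-0.37  0.17  0.44] open 0.0931
```

Call:
apply_moves:
  series:
    - {"jaw": -1,"linear": [-0.053,-0.04,-0.08],"roll": -0.1}
    - {"jaw": -1,"linear": [-0.053,-0.09,-0.18],"roll": -0.25}
    - {"jaw": -1,"linear": [-0.053,-0.14,-0.29],"roll": -0.4}
    - {"jaw": -1,"linear": [-0.053,-0.19,-0.4],"roll": -0.55}
    - {"jaw": -1,"linear": [-0.053,-0.24,-0.5],"roll": -0.7}
    - {"jaw": -1,"linear": [-0.053,-0.29,-0.6],"roll": -0.85}
    - {"jaw": -1,"linear": [-0.053,-0.34,-0.69],"roll": -1}
    - {"jaw": -1,"linear": [-0.053,-0.3732,-0.7642],"roll": -1}
    - {"jaw": -1,"linear": [-0.053,-0.3732,-0.7642],"roll": -1}
    - {"jaw": -1,"linear": [-0.053,-0.3732,-0.7642],"roll": -1}

```text
t: 1.35
tool_pos: [0.5532, -0.2128, 0.2493]
orientation: [1.722, 0.775, -1.723]
force: [-0.3, -0.4, 0.1]
opening: 0.093
```

Call:
apply_moves:
  series:
    - {"jaw": -1,"linear": [0,0,0],"roll": -0.35}
    - {"jaw": -1,"linear": [0,0,0],"roll": -0.7}
    - {"jaw": -1,"linear": [0,0,0],"roll": -1}
    - {"jaw": -1,"linear": [0,0,0],"roll": -1}

```text
t: 1.85
tool_pos: [0.5519, -0.2146, 0.2492]
orientation: [1.36, 1.107, -1.361]
force: [-0.2, 0.1, -0.2]
opening: 0.0932
```

Call:
apply_moves:
  series:
    - {"jaw": -1,"linear": [0,0,0],"roll": -0.3}
    - {"jaw": -1,"linear": [0,0,0],"roll": -0.575}
    - {"jaw": -1,"linear": [0,0,0],"roll": -0.575}
    - {"jaw": -1,"linear": [0,0,0],"roll": -0.575}

```text
t: 2.35
tool_pos: [0.5516, -0.2152, 0.2493]
orientation: [1.144, 1.252, -1.145]
force: [0.0, -0.0, -0.0]
opening: 0.0931
```

```bash
python3 -c "
from h import *
plan([.553,-.2135,.12],.095);plan([.553,-.2135,.030],.095)"
```

```text
t 2.35 pos [ 0.5516 -0.2152  0.2493] xaxis [-0.002  0.001 -1.   ] jawyaw 0.0884 lin [ 0.2154  0.0031 -0.0022] roll -0.013 q [-0.46  0.1   1.46  0.    1.58 -0.55] F [ 0.02 -0.05 -0.03] open 0.0931
t 2.35 pos [ 0.5516 -0.2152  0.2493] xaxis [-0.002  0.001 -1.   ] jawyaw 0.0884 lin [ 0.3654  0.0034 -0.002 ] roll -0.013 q [-0.46  0.1   1.46  0.    1.58 -0.55] F [ 0.02 -0.05 -0.03] open 0.0931
```

Call:
apply_moves:
  force: 20
  series:
    - {"jaw": -1,"linear": [0.06,0.003,-0.002],"roll": -0.013}
    - {"jaw": -1,"linear": [0.12,0.003,-0.002],"roll": -0.013}
    - {"jaw": -1,"linear": [0.18,0.003,-0.002],"roll": -0.013}
    - {"jaw": -1,"linear": [0.23,0.003,-0.002],"roll": -0.013}
    - {"jaw": -1,"linear": [0.28,0.003,-0.002],"roll": -0.013}
    - {"jaw": -1,"linear": [0.33,0.003,-0.002],"roll": -0.013}
    - {"jaw": -1,"linear": [0.365,0.003,-0.002],"roll": -0.013}
    - {"jaw": -1,"linear": [0.365,0.003,-0.002],"roll": -0.013}
    - {"jaw": -1,"linear": [0.365,0.003,-0.002],"roll": -0.013}

```text
t: 3.48
tool_pos: [0.5535, -0.2139, 0.0314]
orientation: [1.139, 1.253, -1.14]
force: [0.2, -0.4, 1.0]
opening: 0.093
```

Call:
apply_moves:
  force: 20
  series:
    - {"jaw": 0.2,"linear": [0,0,0],"roll": 0}
    - {"jaw": 1,"linear": [0,0,0],"roll": 0}
    - {"jaw": 1,"linear": [0,0,0],"roll": 0}
    - {"jaw": 1,"linear": [0,0,0],"roll": 0}
    - {"jaw": 1,"linear": [0,0,0],"roll": 0}
    - {"jaw": 1,"linear": [0,0,0],"roll": 0}
    - {"jaw": 1,"linear": [0,0,0],"roll": 0}
    - {"jaw": 1,"linear": [0,0,0],"roll": 0}

```text
t: 4.47
tool_pos: [0.5535, -0.2139, 0.0314]
orientation: [1.139, 1.254, -1.14]
force: [0.1, 0.3, -1.0]
opening: 0.0443
```

Call:
apply_moves:
  series:
    - {"jaw": 1,"linear": [-0.03,0,0],"roll": 0}
    - {"jaw": 1,"linear": [-0.08,0,0],"roll": 0}
    - {"jaw": 1,"linear": [-0.14,0,0],"roll": 0}
    - {"jaw": 1,"linear": [-0.2,0,0],"roll": 0}
    - {"jaw": 1,"linear": [-0.26,0,0],"roll": 0}
    - {"jaw": 1,"linear": [-0.28,0,0],"roll": 0}
    - {"jaw": 1,"linear": [-0.28,0,0],"roll": 0}

```text
t: 5.35
tool_pos: [0.5541, -0.2142, 0.2003]
orientation: [1.14, 1.252, -1.139]
force: [0.6, -0.7, -1.9]
opening: 0.0439
```

```bash
python3 -c "
from h import *
plan([.5845,.0129,.20],.065)"
```

```text
t 5.35 pos [ 0.5541 -0.2142  0.2003] xaxis [ 0.001 -0.    -1.   ] jawyaw 0.0945 lin [ 0.0006  0.0861 -0.372 ] roll 0.056 q [-0.46  0.12  1.53  0.    1.49 -0.55] F [ 0.6  -0.72 -1.91] open 0.0439
```

Call:
apply_moves:
  series:
    - {"jaw": 1,"linear": [0,0.01,-0.04],"roll": 0.02}
    - {"jaw": 1,"linear": [0,0.025,-0.1],"roll": 0.056}
    - {"jaw": 1,"linear": [0,0.04,-0.17],"roll": 0.056}
    - {"jaw": 1,"linear": [0,0.056,-0.24],"roll": 0.056}
    - {"jaw": 1,"linear": [0,0.072,-0.31],"roll": 0.056}
    - {"jaw": 1,"linear": [0,0.086,-0.36],"roll": 0.056}
    - {"jaw": 1,"linear": [0,0.086,-0.372],"roll": 0.056}
    - {"jaw": 1,"linear": [0,0.086,-0.372],"roll": 0.056}
    - {"jaw": 1,"linear": [0,0.086,-0.372],"roll": 0.056}

```text
t: 6.48
tool_pos: [0.584, 0.0117, 0.1997]
orientation: [1.161, 1.239, -1.162]
force: [0.3, 0.4, -0.6]
opening: 0.0438
```

```bash
python3 - <<'E'
from h import *
import pickle
plan([.5845,.0129,.14],.065)
a=grab('top');b=grab('scene');pickle.dump((a,b),open('c1.pkl','wb'))
B=cv2.resize(b['pixels'][150:250,240:360],None,fx=6,fy=6,interpolation=cv2.INTER_CUBIC)[:600]
cv2.imwrite('pics/hand.png',B)
A=cv2.resize(a['pixels'][110:200,255:355],None,fx=6,fy=6,interpolation=cv2.INTER_CUBIC)
cv2.imwrite('pics/handtop.png',A)
E
```

```text
t 6.47 pos [0.584  0.0117 0.1997] xaxis [-0. -0. -1.] jawyaw 0.0641 lin [ 0.0994  0.0009 -0.0019] roll -0.002 q [-0.07  0.1   1.56 -0.    1.49 -0.13] F [ 0.27  0.43 -0.59] open 0.0438
```

View pics/hand.png

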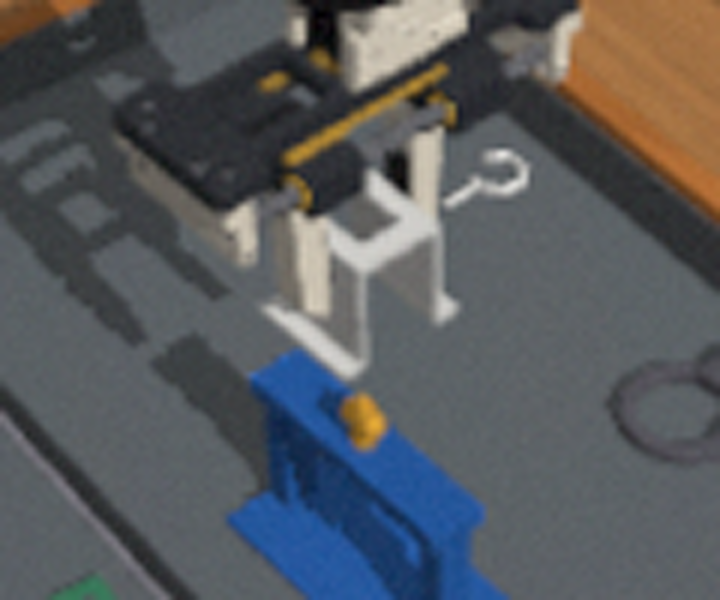

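The hanger hangs level in the fingers above the stud. Its top-face near corner is at crop (362,272), right corner at (442,230), and foot corners at (358,378) and (265,308). I check its y offset in the hand.

```bash
python3 - <<'E'
from h import *
import pickle
from scipy.optimize import least_squares
a,b=pickle.load(open('c1.pkl','rb'));s=read_state()
u=(np.array([[362,272],[442,230],[356,378],[265,308]])+.5)/6-.5+[240,150]
m=np.array([[.022,.028,.058],[-.022,.028,.058],[.032,.028,0],[.032,-.028,0]])
M=Ro.from_euler('z',.0641).as_matrix()
f=lambda p:(proj(b,(m+p)@M.T+[*s['tool_pos'][:2],s['tool_pos'][2]-.0214])-u).ravel()
print(f(np.zeros(3)).round(1));r=least_squares(f,np.zeros(3));print(r.x.round(4),r.fun.round(1))
r=least_squares(lambda p:f(np.r_[0,p]),np.zeros(2));print(r.x.round(4),r.fun.round(1))
E
```

```text
[-0.4 -0.3 -0.3 -1.5 -2.   0.3 -0.8  0.1]
[-0.0243 -0.0266 -0.0373] [ 0.4  0.2 -0.  -0.7 -1.1  0.1  0.7  0.4]
[0.0033 0.0011] [ 0.4  0.1  0.6 -1.2 -1.2  0.7  0.   0.5]
```

View pics/handtop.png

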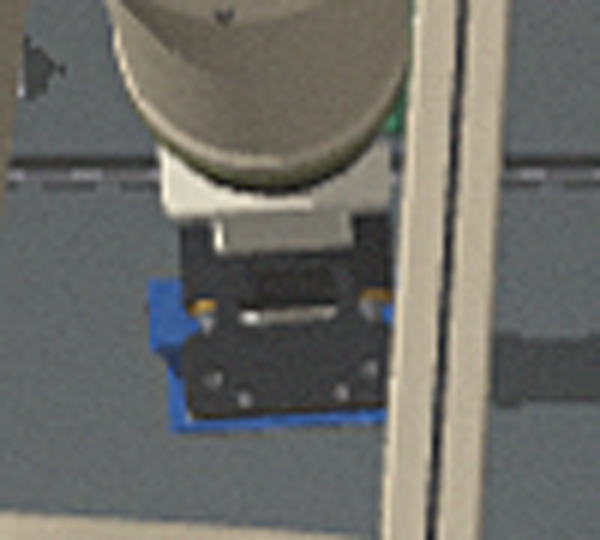

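```bash
python3 -c "
from h import *
plan([.5846,.0109,.087],.065)"
```

```text
t 6.58 pos [0.5843 0.0117 0.2002] xaxis [ 0.001 -0.    -1.   ] jawyaw 0.0638 lin [0.1886 0.0003 0.0013] roll -0.002 q [-0.07  0.1   1.56 -0.    1.49 -0.13] F [-0.58 -0.27 -1.07] open 0.044
```

Call:
apply_moves:
  series:
    - {"jaw": 1,"linear": [0.04,0.0005,0.0013],"roll": 0}
    - {"jaw": 1,"linear": [0.08,0.0005,0.0013],"roll": 0}
    - {"jaw": 1,"linear": [0.12,0.0005,0.0013],"roll": 0}
    - {"jaw": 1,"linear": [0.15,0.0005,0.0013],"roll": 0}
    - {"jaw": 1,"linear": [0.17,0.0005,0.0013],"roll": 0}
    - {"jaw": 1,"linear": [0.185,0.0005,0.0013],"roll": 0}
    - {"jaw": 1,"linear": [0.1886,0.0005,0.0013],"roll": 0}
    - {"jaw": 1,"linear": [0.1886,0.0005,0.0013],"roll": 0}

```text
t: 7.58
tool_pos: [0.5851, 0.0109, 0.0874]
orientation: [1.162, 1.238, -1.161]
force: [0.7, 0.0, -0.9]
opening: 0.044
```

```bash
python3 - <<'E'
from h import *
import pickle
plan([.5846,.0109,.087],.065)
b=grab('scene');pickle.dump(b,open('c2.pkl','wb'))
cv2.imwrite('pics/near.png',cv2.resize(b['pixels'][185:245,270:345],None,fx=10,fy=10,interpolation=cv2.INTER_CUBIC))
E
```

```text
t 7.58 pos [0.5851 0.0109 0.0874] xaxis [ 0.001 -0.    -1.   ] jawyaw 0.0638 lin [ 0.0007 -0.0008  0.    ] roll -0.002 q [-0.07  0.19  1.67 -0.    1.28 -0.13] F [ 0.68  0.03 -0.93] open 0.044
```

View pics/near.png

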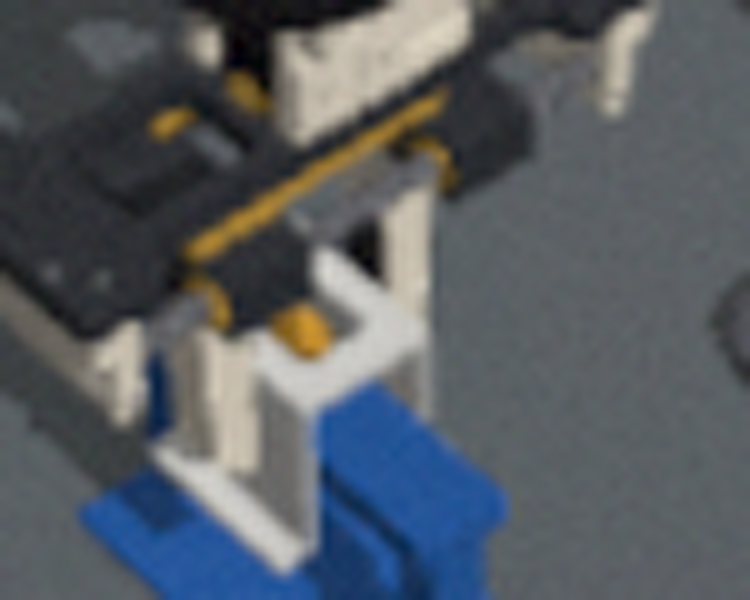

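```bash
python3 - <<'E'
from h import *
import pickle
b=pickle.load(open('c2.pkl','rb'));z=.0874-.0214+.058
u=(np.array([[310,412],[425,335],[314,383],[366,330]])+.5)/10-.5+[270,185]
M=Ro.from_euler('z',.064).as_matrix()
w=ray(b,u,z);print(((w-[.5845,.0129,z])@M).round(4))
E
```

```text
[[ 0.0222  0.028   0.    ]
 [-0.0183  0.0274 -0.    ]
 [ 0.0148  0.021   0.    ]
 [-0.0078  0.0157  0.    ]]
```

The stud tip shows in the hole at crop (303,330). The hanger's corners land within about 1–2 mm of centred on the stud, so I lower it and release.

Call:
apply_moves:
  series:
    - {"jaw": 1,"linear": [0.01,-0.001,0],"roll": 0}
    - {"jaw": 1,"linear": [0.02,-0.001,0],"roll": 0}
    - {"jaw": 1,"linear": [0.03,-0.001,0],"roll": 0}
    - {"jaw": 1,"linear": [0.036,-0.001,0],"roll": 0}
    - {"jaw": 1,"linear": [0.0365,-0.001,0],"roll": 0}
    - {"jaw": 1,"linear": [0.0365,-0.001,0],"roll": 0}

```text
t: 8.38
tool_pos: [0.5847, 0.0109, 0.0657]
orientation: [1.162, 1.237, -1.161]
force: [-0.3, -0.0, -1.5]
opening: 0.0441
```

Call:
apply_moves:
  series:
    - {"jaw": 1,"linear": [0.0015,0,0],"roll": 0}
    - {"jaw": 1,"linear": [0.0015,0,0],"roll": 0}

```text
t: 8.62
tool_pos: [0.5848, 0.0109, 0.0653]
orientation: [1.163, 1.237, -1.161]
force: [-2.2, -0.2, 3.1]
opening: 0.0438
```

Call:
apply_moves:
  series:
    - {"jaw": -1,"linear": [0,0,0],"roll": 0}
    - {"jaw": -1,"linear": [0,0,0],"roll": 0}
    - {"jaw": -1,"linear": [0,0,0],"roll": 0}
    - {"jaw": -1,"linear": [0,0,0],"roll": 0}
    - {"jaw": -1,"linear": [-0.04,0,0],"roll": 0}
    - {"jaw": -1,"linear": [-0.1,0,0],"roll": 0}
    - {"jaw": -1,"linear": [-0.16,0,0],"roll": 0}
    - {"jaw": -1,"linear": [-0.22,0,0],"roll": 0}
    - {"jaw": -1,"linear": [-0.22,0,0],"roll": 0}

```text
t: 9.75
tool_pos: [0.5869, 0.0108, 0.2015]
orientation: [1.165, 1.231, -1.156]
force: [0.7, 0.0, 0.1]
opening: 0.0928
```

```bash
python3 - <<'E'
from h import *
plan([.485,.2068,.20],.065)
b=grab('scene')
cv2.imwrite('pics/hung.png',cv2.resize(b['pixels'][195:275,260:360],None,fx=7,fy=7,interpolation=cv2.INTER_CUBIC))
E
```

```text
t 9.75 pos [0.5869 0.0108 0.2015] xaxis [ 0.009 -0.001 -1.   ] jawyaw 0.0638 lin [ 0.0007 -0.1486 -0.3369] roll -0.002 q [-0.07  0.09  1.56 -0.    1.48 -0.13] F [0.73 0.05 0.1 ] open 0.0928
```

View pics/hung.png

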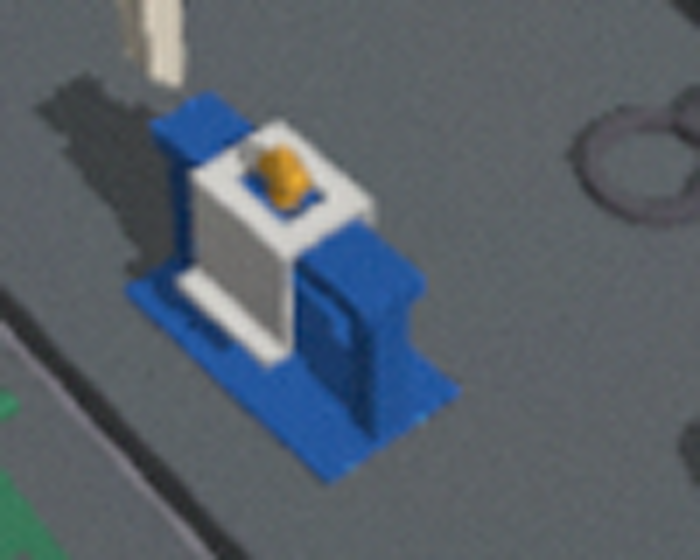

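The hanger sits level on the bar with the stud and balls up through its hole (crop (283,180)). Next is the cap.

Call:
apply_moves:
  series:
    - {"jaw": -1,"linear": [0,-0.02,-0.04],"roll": 0}
    - {"jaw": -1,"linear": [0,-0.045,-0.1],"roll": 0}
    - {"jaw": -1,"linear": [0,-0.075,-0.17],"roll": 0}
    - {"jaw": -1,"linear": [0,-0.105,-0.24],"roll": 0}
    - {"jaw": -1,"linear": [0,-0.135,-0.3],"roll": 0}
    - {"jaw": -1,"linear": [0,-0.149,-0.337],"roll": 0}
    - {"jaw": -1,"linear": [0,-0.149,-0.337],"roll": 0}
    - {"jaw": -1,"linear": [0,-0.149,-0.337],"roll": 0}
    - {"jaw": -1,"linear": [0,-0.149,-0.337],"roll": 0}

```text
t: 10.92
tool_pos: [0.4838, 0.206, 0.1979]
orientation: [1.164, 1.234, -1.16]
force: [0.0, -0.1, 0.6]
opening: 0.093
```

```bash
python3 -c "
from h import *
plan([.485,.2068,.024],.065)"
```

```text
t 10.93 pos [0.4838 0.206  0.1979] xaxis [ 0.005 -0.001 -1.   ] jawyaw 0.0626 lin [ 0.2898  0.0007 -0.0016] roll -0.005 q [ 0.31 -0.06  1.73 -0.    1.48  0.24] F [ 0.03 -0.1   0.58] open 0.093
```

Call:
apply_moves:
  force: 20
  series:
    - {"jaw": -1,"linear": [0.05,0.0007,-0.0016],"roll": 0}
    - {"jaw": -1,"linear": [0.1,0.0007,-0.0016],"roll": 0}
    - {"jaw": -1,"linear": [0.15,0.0007,-0.0016],"roll": 0}
    - {"jaw": -1,"linear": [0.2,0.0007,-0.0016],"roll": 0}
    - {"jaw": -1,"linear": [0.25,0.0007,-0.0016],"roll": 0}
    - {"jaw": -1,"linear": [0.28,0.0007,-0.0016],"roll": 0}
    - {"jaw": -1,"linear": [0.29,0.0007,-0.0016],"roll": 0}
    - {"jaw": -1,"linear": [0.29,0.0007,-0.0016],"roll": 0}
    - {"jaw": -1,"linear": [0.29,0.0007,-0.0016],"roll": 0}

```text
t: 12.05
tool_pos: [0.486, 0.2071, 0.0252]
orientation: [1.166, 1.233, -1.158]
force: [0.2, 0.2, -0.4]
opening: 0.0928
```

Call:
apply_moves:
  force: 50
  series:
    - {"jaw": 0,"linear": [0,0,0],"roll": 0}
    - {"jaw": 0.2,"linear": [0,0,0],"roll": 0}
    - {"jaw": 0.4,"linear": [0,0,0],"roll": 0}
    - {"jaw": 1,"linear": [0,0,0],"roll": 0}
    - {"jaw": 1,"linear": [0,0,0],"roll": 0}
    - {"jaw": 1,"linear": [0,0,0],"roll": 0}
    - {"jaw": 1,"linear": [0,0,0],"roll": 0}
    - {"jaw": 1,"linear": [0,0,0],"roll": 0}

```text
t: 13.05
tool_pos: [0.486, 0.207, 0.0251]
orientation: [1.165, 1.233, -1.159]
force: [0.6, -0.6, 0.1]
opening: 0.039
```

```bash
python3 -c "
from h import *
plan([.485,.2068,.18],.065)"
```

```text
t 13.05 pos [0.486  0.207  0.0251] xaxis [ 0.006 -0.001 -1.   ] jawyaw 0.0626 lin [-2.582e-01  1.000e-04  5.000e-04] roll -0.005 q [ 0.31  0.12  1.87 -0.    1.14  0.25] F [ 0.65 -0.61  0.14] open 0.039
```

Call:
apply_moves:
  series:
    - {"jaw": 1,"linear": [-0.04,0,0],"roll": 0}
    - {"jaw": 1,"linear": [-0.1,0,0],"roll": 0}
    - {"jaw": 1,"linear": [-0.16,0,0],"roll": 0}
    - {"jaw": 1,"linear": [-0.22,0,0],"roll": 0}
    - {"jaw": 1,"linear": [-0.258,0,0],"roll": 0}
    - {"jaw": 1,"linear": [-0.258,0,0],"roll": 0}
    - {"jaw": 1,"linear": [-0.258,0,0],"roll": 0}

```text
t: 13.92
tool_pos: [0.4844, 0.2069, 0.1785]
orientation: [1.164, 1.234, -1.16]
force: [-0.3, 0.0, -0.6]
opening: 0.0388
```

```bash
python3 -c "
from h import *
plan([.5845,.0129,.18],.065)"
```

```text
t 13.93 pos [0.4844 0.2069 0.1785] xaxis [ 0.005 -0.001 -1.   ] jawyaw 0.0626 lin [-0.0013  0.1464  0.3332] roll -0.005 q [ 0.31 -0.05  1.75 -0.    1.44  0.25] F [-0.3   0.   -0.55] open 0.0388
```

Call:
apply_moves:
  series:
    - {"jaw": 1,"linear": [0,0.02,0.04],"roll": 0}
    - {"jaw": 1,"linear": [0,0.045,0.1],"roll": 0}
    - {"jaw": 1,"linear": [0,0.075,0.17],"roll": 0}
    - {"jaw": 1,"linear": [0,0.105,0.24],"roll": 0}
    - {"jaw": 1,"linear": [0,0.135,0.3],"roll": 0}
    - {"jaw": 1,"linear": [0,0.146,0.333],"roll": 0}
    - {"jaw": 1,"linear": [0,0.146,0.333],"roll": 0}
    - {"jaw": 1,"linear": [0,0.146,0.333],"roll": 0}
    - {"jaw": 1,"linear": [0,0.146,0.333],"roll": 0}

```text
t: 15.05
tool_pos: [0.5838, 0.0142, 0.1791]
orientation: [1.164, 1.235, -1.159]
force: [1.2, -0.0, -1.1]
opening: 0.0391
```

```bash
python3 - <<'E'
from h import *
plan([.5845,.0129,.18],.065);plan([.5845,.0129,.143],.065)
b=grab('scene');s=read_state()
hsv=cv2.cvtColor(b['pixels'],cv2.COLOR_BGR2HSV);m=cv2.inRange(hsv,(3,140,70),(18,255,255))
zb=s['tool_pos'][2]-.0151
print('expected underside/top px',proj(b,[[*s['tool_pos'][:2],zb],[*s['tool_pos'][:2],zb+.036]]))
cv2.imwrite('pics/cap1.png',cv2.resize(b['pixels'][160:250,250:360],None,fx=6.5,fy=6.5,interpolation=cv2.INTER_CUBIC))
E
```

```text
t 15.05 pos [0.5838 0.0142 0.1791] xaxis [ 0.005 -0.001 -1.   ] jawyaw 0.064 lin [-0.0016  0.001   0.0023] roll -0.002 q [-0.06  0.1   1.59 -0.    1.44 -0.13] F [ 1.23 -0.04 -1.06] open 0.0391
t 15.05 pos [0.5838 0.0142 0.1791] xaxis [ 0.005 -0.001 -1.   ] jawyaw 0.064 lin [0.0601 0.0007 0.0022] roll -0.002 q [-0.06  0.1   1.59 -0.    1.44 -0.13] F [ 1.23 -0.04 -1.06] open 0.0391
expected underside/top px [[300.22703606 205.38181996]
 [299.94036779 195.53258618]]
```

View pics/cap1.png

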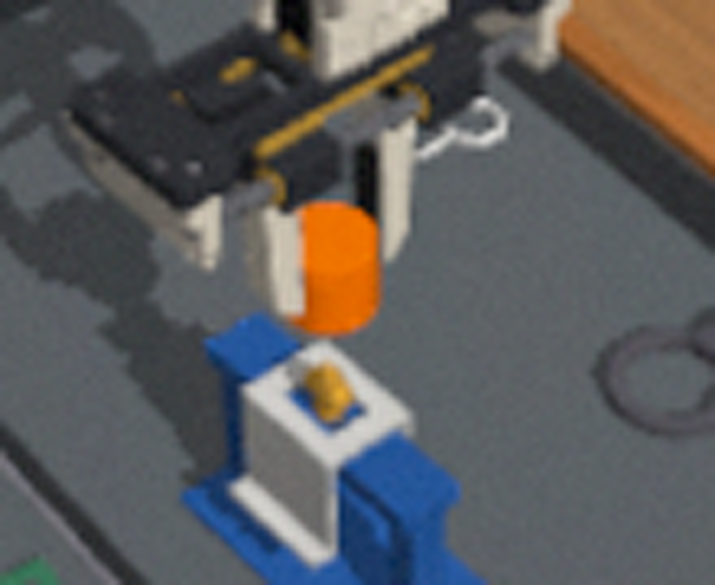

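The cap is upright in the fingers above the stud. Its right edge is at crop 382, within about 1 mm of the prediction. I lower it to just above the stud, correcting the lateral error.

Call:
apply_moves:
  series:
    - {"jaw": 1,"linear": [0,0.001,0.002],"roll": 0}
    - {"jaw": 1,"linear": [0.02,0.001,0.002],"roll": 0}
    - {"jaw": 1,"linear": [0.04,0.001,0.002],"roll": 0}
    - {"jaw": 1,"linear": [0.055,0.001,0.002],"roll": 0}
    - {"jaw": 1,"linear": [0.06,0.001,0.002],"roll": 0}
    - {"jaw": 1,"linear": [0.06,0.001,0.002],"roll": 0}
    - {"jaw": 1,"linear": [0.06,0.001,0.002],"roll": 0}

```text
t: 15.98
tool_pos: [0.5852, 0.0129, 0.1437]
orientation: [1.164, 1.234, -1.158]
force: [0.6, 0.1, -0.5]
opening: 0.039
```

```bash
python3 -c "
from h import *
plan([.5845,.0129,.118],.065)"
```

```text
t 15.97 pos [0.5852 0.0129 0.1437] xaxis [ 0.006 -0.001 -1.   ] jawyaw 0.064 lin [ 0.0429 -0.0014 -0.0002] roll -0.002 q [-0.07  0.13  1.63 -0.    1.38 -0.13] F [ 0.57  0.11 -0.53] open 0.039
```

Call:
apply_moves:
  force: 60
  series:
    - {"jaw": 1,"linear": [0.006,-0.001,0],"roll": 0}
    - {"jaw": 1,"linear": [0.012,-0.001,0],"roll": 0}
    - {"jaw": 1,"linear": [0.018,-0.001,0],"roll": 0}
    - {"jaw": 1,"linear": [0.021,-0.001,0],"roll": 0}
    - {"jaw": 1,"linear": [0.024,-0.001,0],"roll": 0}
    - {"jaw": 1,"linear": [0.027,-0.001,0],"roll": 0}
    - {"jaw": 1,"linear": [0.03,-0.001,0],"roll": 0}
    - {"jaw": 1,"linear": [0.03,-0.001,0],"roll": 0}

```text
t: 16.98
tool_pos: [0.5851, 0.013, 0.1261]
orientation: [1.164, 1.233, -1.157]
force: [1.1, 1.0, 1.7]
opening: 0.0389
```

Call:
apply_moves:
  series:
    - {"jaw": 1,"linear": [0.004,0,0],"roll": 0}
    - {"jaw": 1,"linear": [0.008,0,0],"roll": 0}
    - {"jaw": 1,"linear": [0.012,0,0],"roll": 0}
    - {"jaw": 1,"linear": [0.0145,0,0],"roll": 0}
    - {"jaw": 1,"linear": [0.0145,0,0],"roll": 0}

```text
t: 17.6
tool_pos: [0.5851, 0.0129, 0.1173]
orientation: [1.164, 1.233, -1.158]
force: [0.6, 0.4, -0.6]
opening: 0.0387
```

Call:
apply_moves:
  series:
    - {"jaw": 1,"linear": [0.001,0,0],"roll": 0}
    - {"jaw": 1,"linear": [0.002,0,0],"roll": 0}
    - {"jaw": 1,"linear": [0.002,0,0],"roll": 0}
    - {"jaw": 1,"linear": [0.002,0,0],"roll": 0}

```text
t: 18.1
tool_pos: [0.5853, 0.0128, 0.1171]
orientation: [1.165, 1.233, -1.157]
force: [-4.6, 0.2, 6.7]
opening: 0.0392
```

Call:
apply_moves:
  series:
    - {"jaw": 1,"linear": [0.0025,0,0],"roll": 0}
    - {"jaw": 1,"linear": [0.0036,0,0],"roll": 0}
    - {"jaw": 1,"linear": [0.0036,0,0],"roll": 0}
    - {"jaw": 1,"linear": [0.0036,0,0],"roll": 0}
    - {"jaw": 1,"linear": [0.0036,0,0],"roll": 0}

```text
t: 18.73
tool_pos: [0.5854, 0.0128, 0.117]
orientation: [1.165, 1.232, -1.157]
force: [-8.3, 0.2, 15.7]
opening: 0.0391
```

```bash
python3 - <<'E'
from h import *
plan([.5845,.0129,.1171],.065)
b=grab('scene');plan([.5845,.0129,.1171],.065)
cv2.imwrite('pics/seat.png',cv2.resize(b['pixels'][175:255,260:360],None,fx=7,fy=7,interpolation=cv2.INTER_CUBIC))
for i in range(4): read_camera('top');print(read_state()['force'].round(1))
E
```

```text
t 18.73 pos [0.5854 0.0128 0.117 ] xaxis [ 0.008 -0.001 -1.   ] jawyaw 0.0641 lin [-0.0002 -0.0015 -0.0002] roll -0.002 q [-0.07  0.15  1.65 -0.    1.33 -0.13] F [-8.29  0.17 15.73] open 0.0391
t 18.77 pos [0.5854 0.0128 0.117 ] xaxis [ 0.008 -0.001 -1.   ] jawyaw 0.0641 lin [-0.0002 -0.0014 -0.0002] roll -0.002 q [-0.07  0.15  1.65 -0.    1.33 -0.13] F [-9.62  1.53 14.86] open 0.0389
[-9.  -0.8 14.6]
[-8.6  0.5 15.2]
[-8.4 -0.3 14.8]
[-8.9  0.4 14.3]
```

View pics/seat.png

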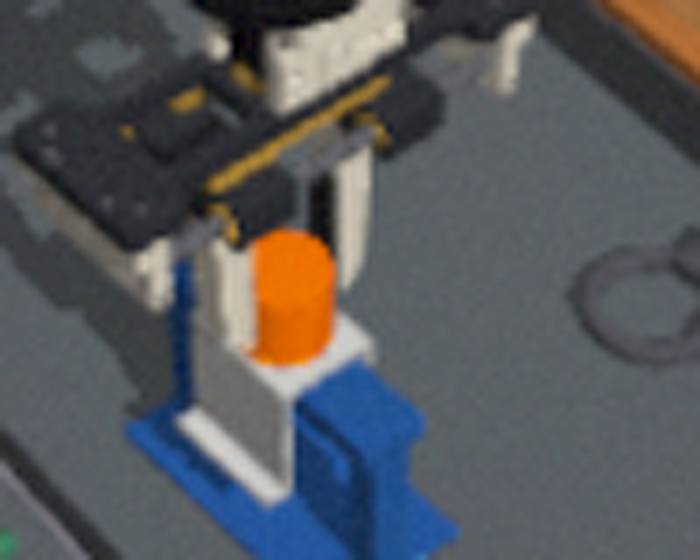

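```bash
python3 -c "
from plant import *
print(close_job());s=read_state();print(s['t'],s['tool_pos'],s['force'])"
```

```text
the job is handed in; nothing more can be done
None
the job is handed in; nothing more can be done
```

I hung the hanger on the bar over the stud and let go of it. I then snapped the orange cap over the stud's balls onto the hanger and handed the job in at about 19 s, still gripping the cap at 60 N and pressing down.

**Last checks:**
- **Hanger:** a scene picture after release showed it level on the bar, with the stud and balls up through the hole.
- **Click:** the push had dropped to 1.7 N with the cap's underside about 13 mm above the stud foot, and to nothing at seating height. I did not catch the 9–12 N peak, because force is only reported at the end of each move call.
- **Cap:** the tool stopped at z 0.117 m, as expected for a seated cap, about 1 mm from the stud's measured axis. The last picture showed the cap flat on the hanger.
- **Push:** five readings before hand-in gave 14.3–15.2 N downward, so it was steady at about 15 N.

**What disagreed:**
- **Hanger position:** the two cameras differed by about 3 mm on the hanger's y. I split the difference and confirmed the fit with the stud tip showing in the hole.
- **Side force:** a steady side force of about 8–9 N in x came with the press. I left it because nothing was sliding.

Only the hanger and the cap were handled. I did not measure the other hardware again afterwards.

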